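# Close the culture dish and hold the magnifier over it

### The arm

A 6-joint arm with a two-finger parallel gripper is mounted at the origin on the work surface. World frame = base frame: x ahead of the robot, y to its left, z up, the work surface at z = 0. Lengths are in m, angles in rad, forces in N, time in s.
With the tool pointing down it reaches from about 0.3 to 0.775 m from the base axis. Payload 14.6 kg.
Tool frame: the origin (TCP) lies on the centre line of the jaws, within the pads' length; the fingertips stand ctrl.tcp_to_tips ahead of it and the grasp point (between the pads) lies 2 mm behind it (ctrl.tcp_to_tips is the distance from the TCP to the fingertips, in m); z points along the fingers, y is the line along which they close (so a half turn about z gives the same grasp; the last joint's range is limited). The gripper opens to 94 mm and grips with 3 to 60 N. Pads are 16 mm wide; open, the fingers measure 119 mm over their backs; the gripper's body (75 mm by 177 mm) begins 78 mm behind the grasp point.
Start: joints at [1.283, 0.3, 1.521, -0, 1.321, -0.067], TCP at [0.12, 0.537, 0.198] pointing down, gripper open.
Joint ranges: [-3.03, 3.03], [-0.79, 2.21], [0.23, 2.52], [-1.04, 4.18], [0, 3.07], [-2.55, 2.55]. Speed limits (rad/s): [2.22, 2.22, 2.57, 3.14, 3.14, 3.14].

### API

Orientations are given as [roll, pitch, yaw] about the fixed x, y, z axes, in that order (R = Rz(yaw) Ry(pitch) Rx(roll)).
In Python, from station import telemetry, viewer, hand_in, ctrl gives the robot as it stands.
- The arm moves only by the tool step_arm, never from a script. Its argument "plan" is a list of rows, each an object of numbers: "dx", "dy", "dz": the shift along the tool's x, y, z scaled (see below); "rx", "ry", "rz": the turn, a rotation vector about the tool's x, y, z scaled (see below); "claw": the closure, from 0 (fully open) to 1 (shut). In form: [{"dx": .., "dy": .., "dz": .., "rx": .., "ry": .., "rz": .., "claw": ..}, ...]. A call has 1 to 10 rows; each row shifts and turns the commanded pose from where the row before left it, along the tool's axes as they then stand; what a row does not reach is not made up. The controller multiplies each number of a shift by 0.1 m and each number of a turn by 90 degrees. A row lasts 1/10 s, in which the tool goes at most 50 mm and 8.59 degrees, less where a joint would pass 70% of its speed; a pose out of reach is approached as far as the arm can. A call with a number of a shift or a turn outside -1 to 1 is refused whole. A call with a gripper value outside its range is refused whole. The fingers move at their own pace and stop on an object; "grip_force" is the grip in N (left out, the last holds). Time passes only in rows, so rows that do not move let the fingers close. It gives the time, the measured TCP pose, the force, the opening and the grip force at its end, in the units of the state.
- telemetry.get_obs(): the state, without advancing time (a new reading comes with each control period).
- viewer.camera(name): name is "scene" or "top" or "wrist"; returns a dict with "img" (480x640x3 uint8, red, green, blue), "z_map" (480x640 float32, m along the optical axis (not along the pixel's ray), 0 where there is no reading), "fx", "fy", "cx", "cy" (pixels), "dist" ([k1, k2, p1, p2, k3] as OpenCV has them; the pictures are not rectified), "R" (3x3) and "t" (3): a world point X has camera coordinates R X + t; the wrist camera has in their place "tool_from_camera" (4x4, takes a point from camera to tool coordinates, whose origin is the TCP and whose axes are the flange's). Camera axes: x right, y down, z forward; pixel columns grow to the right and rows downward; lengths in m; the calibration is good to about 2 mm. A picture is of the moment at which its call begins: read the wrist's pose just before it.
- hand_in(): hands the job in; it is judged then, once.
Trained networks look in a picture, given as the dict that the camera call returned (one of the last four; its "shot" number tells which), for a name from the list of things; names that differ only in an ending like _2 or _b are one class to them, and where a whole thing is asked for, a point or a joint stands for the part that bears it (a point fixed in the world has none). Each returns a list of dicts, best first, with "score" (0 to 1); they miss things now and then, are a little off and sometimes report something else, mostly with a low value. They report only what shows in the picture. A call takes as long as a camera call. They do not tell look-alikes from the thing itself.
- viewer.recognise(target, picture): "rect" ([left, top, right, bottom] in pixels, round what is visible of it).
The state is a dict: "time_s": time; "qpos": joint angles; "joint_vel": joint speeds; "tau": joint torques, N m; "ee_pos": TCP position; "eef_rot": TCP orientation; "force": force on the tool from outside, world axes, zero at the start; "moment": the same for the moment, N m; "grip_width": finger opening in m; "grip_force": force on a finger pad.
Only numpy, scipy, OpenCV 4.12 (cv2) and the standard library are available. Lean on these libraries where they do the work, as an engineer would, in place of code of your own. Each camera call takes 0.05 s, during which the arm holds its last target. There are 200 camera calls.

### The job

I want to count the colonies in the open dish on the light box: first put its lid on so that it sits down level all round, and let go of it, leaving the dish on the lit window. Then take the hand magnifier by its handle, bring it across the row of dish stacks and tubes without disturbing them, and hold it still with the lens level and centred over the dish, about 2 cm above the lid and never touching lid or dish. Finish while still holding it there, and leave everything else on the bench where it stands.

Things in the scene. Friction and masses are not known exactly. Their poses are not given: they have to be found in the camera images.
- lit_disc (a point): Centre of the lit round window, 110 mm across, flush in the flat top of the light box (white case 200 x 220 mm, 60 mm tall, blue front panel, fixed to the bench). x, y along the sides of the box, z up.
- dish: The open bottom half of a 60 mm culture dish, with dark red agar, standing loose on the lit window. Outside 53 mm across, 13 mm tall, 25 g; the agar surface is 7 mm below the rim. The origin is the centre of its underside, level with the window. z up.
- lid_center (a point): The dish's lid, thin clear plastic, 12 g, lying on the bench on the robot's right, already the way up it goes on (flat face up). Outside 60 mm across and 9 mm tall, inside 57 mm across and 7.5 mm deep, so there is 2 mm play all round the dish. Seated, its flat top rests on the dish's rim: its underside is then 5.5 mm and its top 14.5 mm above the window. The point is on its axis, half-way up (4.5 mm above the underside).
- lid: The same lid; this origin is the centre of its open underside. z up.
- lens_center (a point): A hand magnifier, about 120 g, lying flat on the bench on the robot's right: a glass lens in a round frame 86 mm across and 14 mm thick, with a straight handle. The point is the centre of the lens, half-way through the frame (7 mm above its underside). x points from the handle to the lens, z (the lens axis) up.
- handle_grip (a point): The place to grip the magnifier, on its handle 85 mm from the lens centre (which lies along this point's x) and half-way up the handle (8 mm above its underside). The handle is a flat-sided black bar 95 mm long, 20 mm wide and 16 mm tall, from 30 mm on the lens side of this point to 65 mm beyond it; undersides of handle and frame are level. x towards the lens, z up.
- magnifier: The same magnifier; this origin is the centre of the frame's underside, 7 mm below the lens centre. x from the handle to the lens, z up.
- lightbox: The light box as a whole; origin at the centre of its underside on the bench, straight under the lit window's centre.
- tall_stack: In the row between the magnifier and the light box: a taped stack of seven closed 90 mm dishes, 92 mm across and 101 mm tall. A bystander, loose; the origin is the centre of its underside, z up.
- short_stack: In the row between the magnifier and the light box: a taped stack of five closed 90 mm dishes, 92 mm across and 73 mm tall. A bystander, loose; the origin is the centre of its underside, z up.
- tube_rack: In the row between the magnifier and the light box: a white rack with eight capped tubes, 92 x 56 mm, 105 mm tall over the caps. A bystander, loose; the origin is the centre of its underside, z up.
- small_dishes: On the left, beside the light box: two closed 60 mm dishes on top of each other, 60 mm across, 29 mm tall together. A bystander, loose; the origin is the centre of its underside, z up.
- marker: On the right: a marker pen lying flat, 135 mm long, 17 mm thick. A bystander, loose; the origin is the centre of its underside, z up.
- tally_counter: On the far right: a round steel tally counter, 50 mm across, 32 mm tall. A bystander, loose; the origin is the centre of its underside, z up.
- wash_bottle: On the left, beyond the light box: a white wash bottle, 62 mm across, 163 mm tall over its bent spout. A bystander, loose; the origin is the centre of its underside, z up.
Not all that is in view belongs to the job. Leave any turquoise look-alike of the lid alone.

How it is judged:
On the way, in this order (a step that is already met when the one before it is completed fails the run):
1. the lid sits level on the dish, on the lit window, and is let go (horizontal distance between lid and dish below 0.0035 m and z of lid in the frame of dish between 0.003 and 0.0075 m and angle between the z axis of lid and the z axis of dish, either way round below 0.06 rad and contact force between each of the arm, the fingers and lid below 0.1 N and contact force between each of the arm, the fingers and dish below 0.1 N and horizontal distance between dish and lit_disc below 0.035 m and z of dish in the frame of lit_disc below 0.003 m and angle between dish's own z axis and vertical below 0.06 rad), for 0.3 s.
2. the magnifier is lifted off the bench in the gripper (height (world z) of lens_center above 0.06 m and contact force between the fingers and magnifier above 1 N), for 0.2 s.
At the end, for the whole second after the job is handed in: Magnifier held still by its handle, by the gripper alone, within 0.14 rad of level, lens within 10 mm of the dish axis, frame 7 to 35 mm above the lid. Lid seated (3.5 mm, 0.06 rad) and untouched, dish within 35 mm of the window centre, other loose things within 20 mm of their places (all of step 1 and horizontal distance between lens_center and dish below 0.01 m and z of magnifier in the frame of dish between 0.0215 and 0.0495 m and angle between magnifier's own z axis and vertical below 0.14 rad and linear speed of magnifier below 0.02 m/s and angular speed of magnifier below 0.15 rad/s and contact force between the fingers and magnifier above 1 N and distance between the grasp point and handle_grip below 0.075 m and contact force between magnifier and lid below 0.05 N and contact force between magnifier and dish below 0.05 N and contact force between magnifier and lightbox below 0.05 N and contact force between magnifier and tall_stack below 0.05 N and contact force between magnifier and short_stack below 0.05 N and contact force between magnifier and tube_rack below 0.05 N and contact force between magnifier and small_dishes below 0.05 N and contact force between magnifier and marker below 0.05 N and contact force between magnifier and tally_counter below 0.05 N and contact force between magnifier and wash_bottle below 0.05 N and distance of each of tall_stack, short_stack, tube_rack, small_dishes, marker, tally_counter, wash_bottle from where it was at the start of the episode below 0.02 m); the arm keeps its last pose, push and grip.
It fails at once if the magnifier touches the dish or its lid (contact force between magnifier and lid above 0.5 N or contact force between magnifier and dish above 0.5 N).
It fails at once if one of the other loose things on the bench is pushed more than 25 mm away or tipped over (distance of any of tall_stack, short_stack, tube_rack, small_dishes, marker, tally_counter, wash_bottle from where it was at the start of the episode above 0.025 m or angle between any of tall_stack, short_stack, tube_rack, small_dishes, tally_counter, wash_bottle's own z axis and vertical above 0.35 rad).
It also fails if it takes over 58 s, if anything falls off the work surface, if the arm or the gripper's body presses on something with over 40 N, if the wrist force passes 120 N, or if a joint passes its speed limit or range.

## Working session

There is one attempt and no reset: what is moved stays moved. The work goes in short steps, Python scripts to look and compute and a tool call to move; the robot and the scene stay as the last step left them, time stands still between calls to the robot, and variables do not carry over. Pictures are saved under pics/ and viewed, at most 10 in all, crops included, and the job is handed in when it is done.

Besides the shell and the picture viewer there is one more tool, called after "Request:" as name(argument=value, ...), one argument or row to a line, values as JSON. step_arm: Moves the arm, as the interface text tells. Shifts and turns lie within -1 to 1; 1 stands for 0.1 m of shift or 90 degrees of turn. Its arguments: {"type":"object","properties":{"plan":{"type":"array"},"grip_force":{"type":"number"}},"required":["plan"]}

```bash
mkdir -p pics; cat > h.py <<'E'
import numpy as np,cv2
from scipy.spatial.transform import Rotation as Ro
from station import telemetry, viewer, hand_in, ctrl
def pose():
    o=telemetry.get_obs(); T=np.eye(4); T[:3,:3]=Ro.from_euler('xyz',o['eef_rot']).as_matrix(); T[:3,3]=o['ee_pos']; return T,o
def shot(name):
    T,o=pose(); c=viewer.camera(name)
    if name=='wrist': W=T@c['tool_from_camera']
    else:
        W=np.eye(4); W[:3,:3]=np.array(c['R']).T; W[:3,3]=-W[:3,:3]@np.array(c['t'])
    c['W']=W; return c
def rays(c,px):
    K=np.array([[c['fx'],0,c['cx']],[0,c['fy'],c['cy']],[0,0,1]])
    u=cv2.undistortPoints(np.array(px,float).reshape(-1,1,2),K,np.array(c['dist']))[:,0]
    return np.c_[u,np.ones(len(u))]
def at_z(c,px,z):
    d=rays(c,px)@c['W'][:3,:3].T; o=c['W'][:3,3]
    return o+d*((z-o[2])/d[:,2])[:,None]
def cloud(c,rect=None):
    l,t,r,b=[0,0,640,480] if rect is None else [int(v) for v in rect]
    yy,xx=np.mgrid[max(t,0):min(b,480),max(l,0):min(r,640)]; yy=yy.ravel();xx=xx.ravel(); z=c['z_map'][yy,xx]
    k=z>0; yy,xx,z=yy[k],xx[k],z[k]
    P=rays(c,np.c_[xx,yy])*z[:,None]
    return P@c['W'][:3,:3].T+c['W'][:3,3], np.c_[xx,yy]
def save(c,n): cv2.imwrite('pics/'+n+'.png',c['img'][:,:,::-1])
E
python3 - <<'E'
from h import *
print(ctrl.tcp_to_tips, pose()[1])
for n in('top','scene'):
    c=shot(n); save(c,n+'0'); print(n,c['W'][:3,3].round(3))
    for t in ['dish','lid','magnifier','handle_grip','lightbox','tall_stack','short_stack','tube_rack','small_dishes','marker','tally_counter','wash_bottle']:
        for r in viewer.recognise(t,c)[:3]:
            R=r['rect']; m=[(R[0]+R[2])/2,(R[1]+R[3])/2]
            print(t,round(r['score'],2),np.round(R),at_z(c,[m],{'dish':.066,'lightbox':.06,'tall_stack':.1,'short_stack':.073,'tube_rack':.1}.get(t,.01))[0].round(3))
E
```

```text
0.017 {'time_s': 0.0, 'qpos': array([ 1.28341249e+00,  3.00475487e-01,  1.52158785e+00, -2.24878840e-05,
        1.32069709e+00, -6.66408396e-02]), 'joint_vel': array([ 2.46748233e-04,  5.35147808e-04, -1.18805286e-03,  8.47170307e-05,
       -5.55018162e-04, -6.97402377e-05]), 'tau': array([-2.73032223e-03, -5.31816101e+01, -3.52727115e+01,  7.07295584e-02,
        2.43866391e-02, -7.31057071e-05]), 'ee_pos': array([0.12037767, 0.53638315, 0.19698107]), 'eef_rot': array([-3.14042602e+00, -5.60304758e-05,  2.92085520e+00]), 'force': array([-0.52590639, -0.31499436,  0.15917052]), 'moment': array([-0.02956731, -0.00329026, -0.0131406 ]), 'grip_force': 0.0, 'grip_width': 0.0941024923706323}
top [ 0.432 -0.006  1.265]
dish 0.63 [223. 196. 249. 220.] [0.579 0.173 0.066]
lid 0.86 [408. 310. 438. 332.] [ 0.327 -0.278  0.01 ]
lid 0.74 [412. 261. 438. 287.] [ 0.438 -0.281  0.01 ]
lid 0.57 [452. 289. 475. 315.] [ 0.374 -0.374  0.01 ]
magnifier 0.88 [360. 182. 435. 224.] [ 0.609 -0.212  0.01 ]
magnifier 0.23 [305. 235. 346. 274.] [ 0.478 -0.04   0.01 ]
handle_grip 0.77 [361. 180. 436. 226.] [ 
[... 999 characters left out ...]
. 280. 205. 301.] [ 0.322 -0.28   0.01 ]
magnifier 0.57 [260. 303. 336. 357.] [ 0.604 -0.213  0.01 ]
magnifier 0.38 [185. 370. 229. 402.] [ 0.521 -0.435  0.01 ]
handle_grip 0.81 [263. 302. 334. 354.] [ 0.603 -0.208  0.01 ]
lightbox 0.84 [319. 165. 447. 262.] [0.606 0.172 0.06 ]
tall_stack 0.56 [281. 218. 318. 267.] [ 0.497 -0.055  0.1  ]
short_stack 0.62 [313. 249. 353. 295.] [ 0.603 -0.065  0.073]
tube_rack 0.7 [356. 259. 401. 308.] [ 0.716 -0.045  0.1  ]
small_dishes 0.67 [377. 143. 396. 163.] [0.473 0.43  0.01 ]
marker 0.62 [184. 368. 233. 402.] [ 0.521 -0.432  0.01 ]
tally_counter 0.56 [245. 403. 274. 434.] [ 0.659 -0.422  0.01 ]
wash_bottle 0.67 [427. 131. 461. 178.] [0.626 0.529 0.01 ]
```

```bash
python3 - <<'E'
import cv2,numpy as np
a=cv2.imread('pics/top0.png'); 
cv2.imwrite('pics/topc.png',cv2.resize(a[120:350,100:510],None,fx=1.95,fy=1.95,interpolation=cv2.INTER_CUBIC))
E
```

```text
(no output)
```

View pics/topc.png

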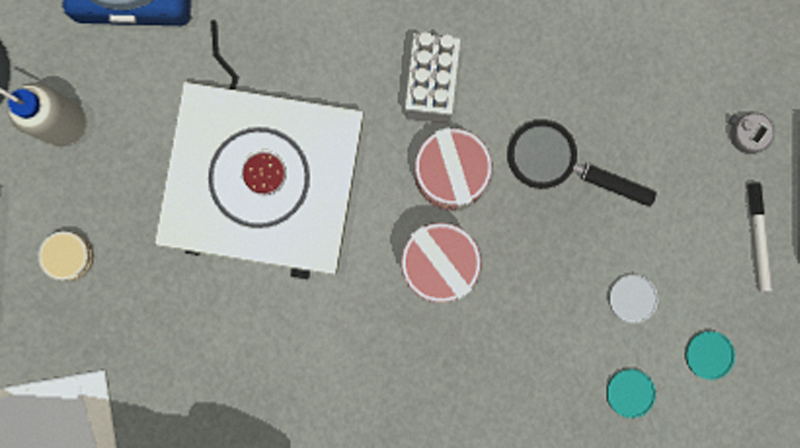

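The crop shows the clear lid at about (633,298), i.e. image (425,273), so world (0.438, -0.281). The two other "lids" are the turquoise decoys. The magnifier's lens is at (542,153) with its handle pointing right and down, so I'll use a tool yaw near 67° throughout.

Request:
step_arm(
  plan=[
    {"rz": 0.09, "claw": 0},
    {"rz": 0.09, "claw": 0},
    {"rz": 0.09, "claw": 0},
    {"rz": 0.09, "claw": 0},
    {"rz": 0.09, "claw": 0},
    {"rz": 0.09, "claw": 0},
    {"rz": 0.09, "claw": 0},
    {"rz": 0.09, "claw": 0},
    {"rz": 0.09, "claw": 0},
    {"rz": 0.09, "claw": 0},
  ],
)

```text
$.plan[0]: bad value
```

Request:
step_arm(
  plan=[
    {"rz": 0.07, "claw": 0},
    {"rz": 0.07, "claw": 0},
    {"rz": 0.07, "claw": 0},
    {"claw": 0},
  ],
)

```text
$.plan[0]: bad value
```

```bash
cat >> h.py <<'E'
def go(target,yaw=None,z=None):
    T,o=pose(); d=T[:3,:3].T@(np.array(target)-T[:3,3]); print('tcp',T[:3,3].round(4),'rpy',o['eef_rot'].round(4),'t',o['time_s'],'shift(units)',(d*10).round(3))
    if yaw is not None:
        G=Ro.from_euler('xyz',[np.pi,0,yaw]).as_matrix(); print('turn(units)',(Ro.from_matrix(T[:3,:3].T@G).as_rotvec()/(np.pi/2)).round(4))
E
python3 - <<'E'
from h import *
c=shot('wrist'); print(np.array(c['tool_from_camera']).round(3),c['fx'])
go([.55,.16,.26],1.17); go([.438,-.281,.2],1.17)
c=shot('top')
# magnifier: dark pixels
g=c['img'][170:235,355:445].max(2); ys,xs=np.where(g<50)
P=at_z(c,np.c_[xs+355,ys+170],.012)[:,:2]
m=P.mean(0); u,s,v=np.linalg.svd(P-m); a=v[0]*np.sign(v[0][1]); t=(P-m)@a; print('axis',np.arctan2(a[1],a[0]),m,t.min(),t.max(), m+a*t.min(), m+a*t.max())
E
```

```text
[[-0.    -0.97  -0.245  0.071]
 [ 1.     0.    -0.001  0.001]
 [ 0.001 -0.245  0.97  -0.187]
 [ 0.     0.     0.     1.   ]] 407.45761077746874
tcp [0.1204 0.5366 0.1975] rpy [-3.1416 -0.      2.9208] t 1.35 shift(units) [-5.016 -2.734 -0.625]
turn(units) [-0.     -0.      1.1146]
tcp [0.1204 0.5366 0.1975] rpy [-3.1416 -0.      2.9208] t 1.35 shift(units) [-4.889 -7.283 -0.025]
turn(units) [-0.     -0.      1.1146]
axis 1.2041684313748466 [ 0.59815603 -0.21594713] -0.09304202004965849 0.09966437670393644 [ 0.5648033  -0.30280571] [ 0.63388266 -0.1229063 ]
```

Request:
step_arm(
  plan=[
    {"dx": 0, "dy": 0, "dz": 0, "rx": 0, "ry": 0, "rz": 0.09, "claw": 0},
    {"dx": 0, "dy": 0, "dz": 0, "rx": 0, "ry": 0, "rz": 0.09, "claw": 0},
    {"dx": 0, "dy": 0, "dz": 0, "rx": 0, "ry": 0, "rz": 0.09, "claw": 0},
    {"dx": 0, "dy": 0, "dz": 0, "rx": 0, "ry": 0, "rz": 0.09, "claw": 0},
    {"dx": 0, "dy": 0, "dz": 0, "rx": 0, "ry": 0, "rz": 0.09, "claw": 0},
    {"dx": 0, "dy": 0, "dz": 0, "rx": 0, "ry": 0, "rz": 0.09, "claw": 0},
    {"dx": 0, "dy": 0, "dz": 0, "rx": 0, "ry": 0, "rz": 0.09, "claw": 0},
    {"dx": 0, "dy": 0, "dz": 0, "rx": 0, "ry": 0, "rz": 0.09, "claw": 0},
    {"dx": 0, "dy": 0, "dz": 0, "rx": 0, "ry": 0, "rz": 0.09, "claw": 0},
    {"dx": 0, "dy": 0, "dz": 0, "rx": 0, "ry": 0, "rz": 0.09, "claw": 0},
  ],
)

```text
time_s: 2.4
ee_pos: [0.1205, 0.5366, 0.1975]
eef_rot: [3.142, 0.0, 1.501]
force: [0.4, 1.1, 0.2]
grip_width: 0.0941
grip_force: 0.0
```

Request:
step_arm(
  plan=[
    {"dx": 0, "dy": 0, "dz": -0.2, "rx": 0, "ry": 0, "rz": 0.09, "claw": 0},
    {"dx": 0, "dy": 0, "dz": -0.2, "rx": 0, "ry": 0, "rz": 0.1, "claw": 0},
    {"dx": 0, "dy": 0, "dz": -0.2, "rx": 0, "ry": 0, "rz": 0, "claw": 0},
    {"dx": 0, "dy": 0, "dz": 0, "rx": 0, "ry": 0, "rz": 0, "claw": 0},
  ],
)

```text
time_s: 2.8
ee_pos: [0.1207, 0.5374, 0.26]
eef_rot: [-3.141, -0.004, 1.216]
force: [0.8, -0.1, -0.8]
grip_width: 0.0939
grip_force: 0.0
```

```bash
python3 - <<'E'
from h import *
go([.55,.16,.26],1.204); go([.438,-.281,.2],1.204)
E
```

```text
tcp [0.1207 0.5374 0.26  ] rpy [-3.1413 -0.0043  1.2159] t 2.8 shift(units) [-2.047  5.337 -0.01 ]
turn(units) [-0.0002 -0.0027  0.0076]
tcp [0.1207 0.5374 0.26  ] rpy [-3.1413 -0.0043  1.2159] t 2.8 shift(units) [-6.574  5.82   0.57 ]
turn(units) [-0.0002 -0.0027  0.0076]
```

Request:
step_arm(
  plan=[
    {"dx": -0.15, "dy": 0.38, "dz": 0, "rx": 0, "ry": 0, "rz": 0, "claw": 0},
    {"dx": -0.15, "dy": 0.38, "dz": 0, "rx": 0, "ry": 0, "rz": 0, "claw": 0},
    {"dx": -0.15, "dy": 0.38, "dz": 0, "rx": 0, "ry": 0, "rz": 0, "claw": 0},
    {"dx": -0.15, "dy": 0.38, "dz": 0, "rx": 0, "ry": 0, "rz": 0, "claw": 0},
    {"dx": -0.15, "dy": 0.38, "dz": 0, "rx": 0, "ry": 0, "rz": 0, "claw": 0},
    {"dx": -0.15, "dy": 0.38, "dz": 0, "rx": 0, "ry": 0, "rz": 0, "claw": 0},
    {"dx": -0.15, "dy": 0.38, "dz": 0, "rx": 0, "ry": 0, "rz": 0, "claw": 0},
    {"dx": -0.15, "dy": 0.38, "dz": 0, "rx": 0, "ry": 0, "rz": 0, "claw": 0},
    {"dx": -0.15, "dy": 0.38, "dz": 0, "rx": 0, "ry": 0, "rz": 0, "claw": 0},
    {"dx": -0.15, "dy": 0.38, "dz": 0, "rx": 0, "ry": 0, "rz": 0, "claw": 0},
  ],
)

```text
time_s: 3.8
ee_pos: [0.4255, 0.2624, 0.2566]
eef_rot: [-3.141, 0.001, 1.216]
force: [0.4, 0.9, -0.3]
grip_width: 0.0937
grip_force: 0.0
```

Request:
step_arm(
  plan=[
    {"dx": -0.15, "dy": 0.38, "dz": 0, "rx": 0, "ry": 0, "rz": 0, "claw": 0},
    {"dx": -0.15, "dy": 0.38, "dz": 0, "rx": 0, "ry": 0, "rz": 0, "claw": 0},
    {"dx": -0.15, "dy": 0.38, "dz": 0, "rx": 0, "ry": 0, "rz": 0, "claw": 0},
    {"dx": -0.1, "dy": 0.38, "dz": 0, "rx": 0, "ry": 0, "rz": 0, "claw": 0},
    {"dx": 0, "dy": 0, "dz": 0, "rx": 0, "ry": 0, "rz": 0, "claw": 0},
    {"dx": 0, "dy": 0, "dz": 0, "rx": 0, "ry": 0, "rz": 0, "claw": 0},
    {"dx": 0, "dy": 0, "dz": 0, "rx": 0, "ry": 0, "rz": 0, "claw": 0},
  ],
)

```text
time_s: 4.5
ee_pos: [0.5473, 0.1601, 0.2571]
eef_rot: [-3.141, 0.0, 1.217]
force: [-0.2, -0.7, 1.0]
grip_width: 0.0945
grip_force: 0.0
```

```bash
python3 - <<'E'
from h import *
go([.438,-.281,.2],1.204)
c=shot('wrist'); save(c,'wdish')
P,px=cloud(c); z=P[:,2]; print('heights pctl',np.percentile(z,[5,25,50,75,95]).round(4))
for t in('dish','lightbox'): print([(round(r['score'],2),np.round(r['rect'])) for r in viewer.recognise(t,c)[:2]])
im=c['img'].astype(int); red=((im[...,0]>im[...,1]+50)&(im[...,0]>im[...,2]+40)).astype(np.uint8)
k=cv2.findContours(cv2.morphologyEx(red,cv2.MORPH_CLOSE,np.ones((9,9))),0,2)[0]; k=max(k,key=cv2.contourArea)[:,0]
Q=at_z(c,k,.066)[:,:2]; print(cv2.minEnclosingCircle(Q.astype(np.float32)), cv2.fitEllipse((Q*1e4).astype(np.float32)))
E
```

```text
tcp [0.5473 0.1601 0.2571] rpy [-3.1409e+00  3.0000e-04  1.2167e+00] t 4.5 shift(units) [-4.516  0.505  0.572]
turn(units) [-0.0004  0.0002  0.0081]
heights pctl [-1.000e-03  1.000e-04  2.200e-03  7.430e-02  3.818e-01]
[(0.68, array([320., 160., 377., 220.]))]
[(0.91, array([208.,  38., 508., 314.]))]
((0.5752893686294556, 0.17772485315799713), 0.024054281413555145) ((5754.50439453125, 1777.5189208984375), (465.7243347167969, 469.0078430175781), 71.12562561035156)
```

View pics/wdish.png

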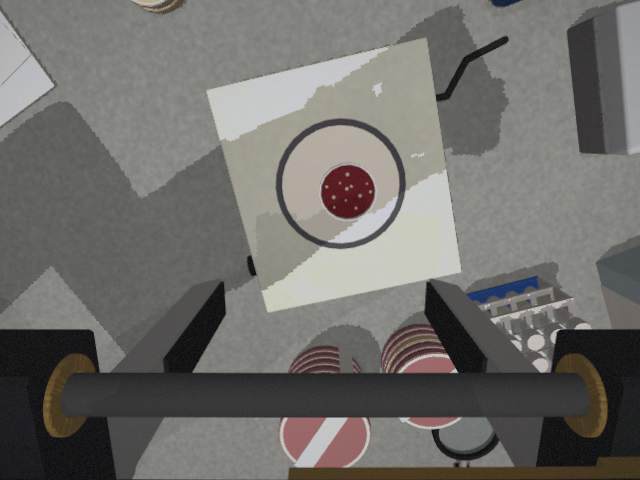

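Dish: the red agar circle is centred at about (348,191) on the lit window, agar 47 mm across. It measures (0.575, 0.178) at z = 0.066, which agrees with the top camera to about 5 mm. Next I'll move over to the clear lid.

Request:
step_arm(
  plan=[
    {"dx": -0.38, "dy": 0.04, "dz": 0, "rx": 0, "ry": 0, "rz": 0.008, "claw": 0},
    {"dx": -0.38, "dy": 0.04, "dz": 0, "rx": 0, "ry": 0, "rz": 0, "claw": 0},
    {"dx": -0.38, "dy": 0.04, "dz": 0, "rx": 0, "ry": 0, "rz": 0, "claw": 0},
    {"dx": -0.38, "dy": 0.04, "dz": 0, "rx": 0, "ry": 0, "rz": 0, "claw": 0},
    {"dx": -0.38, "dy": 0.04, "dz": 0, "rx": 0, "ry": 0, "rz": 0, "claw": 0},
    {"dx": -0.38, "dy": 0.04, "dz": 0, "rx": 0, "ry": 0, "rz": 0, "claw": 0},
    {"dx": -0.38, "dy": 0.04, "dz": 0, "rx": 0, "ry": 0, "rz": 0, "claw": 0},
    {"dx": -0.38, "dy": 0.04, "dz": 0, "rx": 0, "ry": 0, "rz": 0, "claw": 0},
    {"dx": -0.38, "dy": 0.04, "dz": 0.2, "rx": 0, "ry": 0, "rz": 0, "claw": 0},
    {"dx": -0.38, "dy": 0.04, "dz": 0.2, "rx": 0, "ry": 0, "rz": 0, "claw": 0},
  ],
)

```text
time_s: 5.65
ee_pos: [0.4488, -0.2106, 0.2177]
eef_rot: [3.14, 0.0, 1.204]
force: [1.5, -0.3, 0.2]
grip_width: 0.0935
grip_force: 0.0
```

Request:
step_arm(
  plan=[
    {"dx": -0.38, "dy": 0.04, "dz": 0.3, "rx": 0, "ry": 0, "rz": 0, "claw": 0},
    {"dx": -0.3, "dy": 0, "dz": 0.3, "rx": 0, "ry": 0, "rz": 0, "claw": 0},
    {"dx": 0, "dy": 0, "dz": 0, "rx": 0, "ry": 0, "rz": 0, "claw": 0},
    {"dx": 0, "dy": 0, "dz": 0, "rx": 0, "ry": 0, "rz": 0, "claw": 0},
    {"dx": 0, "dy": 0, "dz": 0, "rx": 0, "ry": 0, "rz": 0, "claw": 0},
  ],
)

```text
time_s: 6.15
ee_pos: [0.4293, -0.2739, 0.1588]
eef_rot: [3.14, 0.0, 1.204]
force: [-0.5, 0.1, -0.0]
grip_width: 0.094
grip_force: 0.0
```

```bash
python3 - <<'E'
from h import *
c=shot('wrist'); save(c,'wlid')
for r in viewer.recognise('lid',c)[:3]:
    R=r['rect']; m=[[(R[0]+R[2])/2,(R[1]+R[3])/2]]; p=at_z(c,m,.0065)[0]; print(round(r['score'],2),np.round(R),p.round(4), at_z(c,[[R[0],m[0][1]],[R[2],m[0][1]]],.0065)[:,:2].round(3).tolist())
    if r is viewer or r['score']>0: go([p[0],p[1],.02],1.204)
E
```

```text
0.97 [178. 239. 248. 305.] [ 0.3234 -0.2754  0.0065] [[0.295, -0.265], [0.352, -0.286]]
tcp [ 0.4293 -0.2739  0.1587] rpy [3.1396e+00 5.0000e-04 1.2047e+00] t 6.25 shift(units) [-0.393 -0.986  1.386]
turn(units) [0.0013 0.0003 0.0004]
0.96 [304. 192. 375. 264.] [ 0.4404 -0.2785  0.0065] [[0.412, -0.268], [0.468, -0.289]]
tcp [ 0.4293 -0.2739  0.1587] rpy [3.1396e+00 5.0000e-04 1.2047e+00] t 6.25 shift(units) [-0.003  0.117  1.388]
turn(units) [0.0013 0.0003 0.0004]
0.92 [272. 319. 337. 372.] [ 0.3719 -0.3697  0.0065] [[0.344, -0.359], [0.4, -0.381]]
tcp [ 0.4293 -0.2739  0.1587] rpy [3.1396e+00 5.0000e-04 1.2047e+00] t 6.25 shift(units) [-1.1   -0.196  1.388]
turn(units) [0.0013 0.0003 0.0004]
```

View pics/wlid.png

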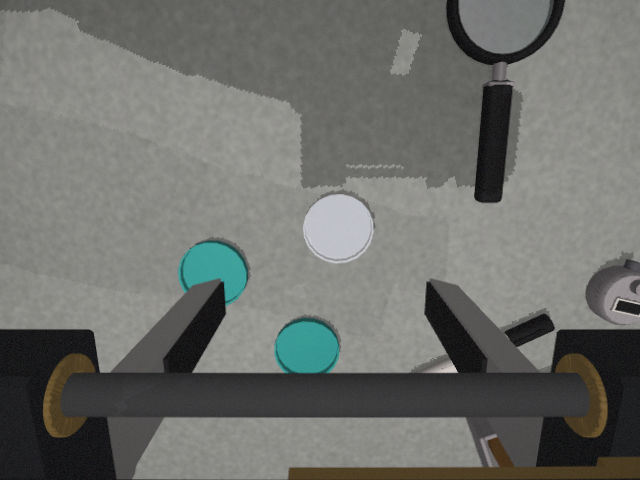

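The clear lid is at (339,228), giving (0.440, -0.279), within 3 mm of the top camera. The decoys are the turquoise ones at (214,271) and (307,347). I'll go down over the clear one.

Request:
step_arm(
  plan=[
    {"dx": 0, "dy": 0.117, "dz": 0.2, "rx": 0, "ry": 0, "rz": 0, "claw": 0},
    {"dx": 0, "dy": 0, "dz": 0.3, "rx": 0, "ry": 0, "rz": 0, "claw": 0},
    {"dx": 0, "dy": 0, "dz": 0.3, "rx": 0, "ry": 0, "rz": 0, "claw": 0},
    {"dx": 0, "dy": 0, "dz": 0.3, "rx": 0, "ry": 0, "rz": 0, "claw": 0},
    {"dx": 0, "dy": 0, "dz": 0.15, "rx": 0, "ry": 0, "rz": 0, "claw": 0},
    {"dx": 0, "dy": 0, "dz": 0.05, "rx": 0, "ry": 0, "rz": 0, "claw": 0},
    {"dx": 0, "dy": 0, "dz": 0, "rx": 0, "ry": 0, "rz": 0, "claw": 0},
    {"dx": 0, "dy": 0, "dz": 0, "rx": 0, "ry": 0, "rz": 0, "claw": 0},
  ],
)

```text
time_s: 7.05
ee_pos: [0.4401, -0.2789, 0.0288]
eef_rot: [3.14, 0.001, 1.204]
force: [-0.3, 0.2, 0.8]
grip_width: 0.0939
grip_force: 0.0
```

```bash
python3 - <<'E'
from h import *
go([.4404,-.2785,.0195],1.204)
c=shot('wrist'); save(c,'pre')
for r in viewer.recognise('lid',c)[:3]:
    R=r['rect']; m=[[(R[0]+R[2])/2,(R[1]+R[3])/2]]; p=at_z(c,m,.0065)[0]; T=np.linalg.inv(pose()[0]); print(round(r['score'],2),np.round(R),p.round(4),(T@np.r_[p,1]).round(4))
E
```

```text
tcp [ 0.4401 -0.2789  0.0288] rpy [3.1398e+00 5.0000e-04 1.2036e+00] t 7.05 shift(units) [0.005 0.001 0.093]
turn(units) [ 0.0011  0.0003 -0.0002]
0.73 [270. 218. 380. 324.] [ 0.4406 -0.2752  0.0065] [ 3.80e-03 -9.00e-04  2.22e-02  1.00e+00]
0.71 [234. 417. 325. 480.] [ 0.3741 -0.3713  0.0065] [-0.1098 -0.0284  0.0222  1.    ]
0.69 [ 77. 294. 173. 371.] [ 0.323  -0.2689  0.0065] [-0.0326 -0.1129  0.022   1.    ]
```

```bash
python3 - <<'E'
from h import *
T=pose()[0]; c=shot('wrist'); a=c['img'][190:350,240:410]; 
g=cv2.GaussianBlur(a,(3,3),0)[:,:,1]; t,b=cv2.threshold(g,0,255,cv2.THRESH_OTSU)
k=max(cv2.findContours(b,0,2)[0],key=cv2.contourArea); k=cv2.convexHull(k)[:,0]+[240,190]
for z in(.009,.0):
    Q=at_z(c,k,z); L=(np.c_[Q,np.ones(len(Q))]@np.linalg.inv(T).T)[:,:2]
    print(t,L.min(0).round(4),L.max(0).round(4),cv2.fitEllipse((L*1e4).astype(np.float32)))
cv2.polylines(a:=c['img'].copy(),[k.astype(int)],True,(255,0,0),1); cv2.imwrite('pics/seg.png',cv2.resize(a[180:400,200:440,::-1],None,fx=2,fy=2))
E
```

```text
162.0 [-0.0293 -0.0312] [0.0303 0.0289] ((2.7524685859680176, -11.451513290405273), (595.8082885742188, 596.9930419921875), 26.372379302978516)
162.0 [-0.0337 -0.0325] [0.0286 0.0301] ((-28.051753997802734, -11.580639839172363), (621.7222290039062, 622.9585571289062), 26.372745513916016)
```

View pics/seg.png

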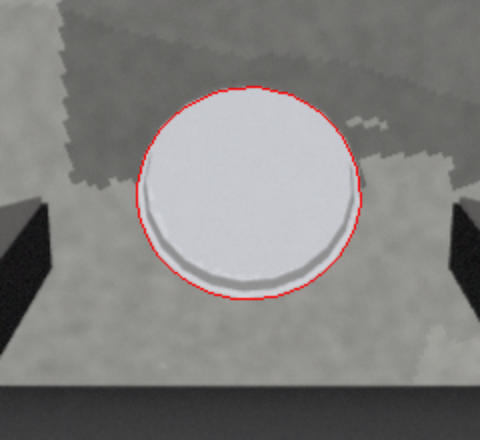

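The segmentation fits the lid rim (59.7 mm). It sits at (0.3, -1.1) mm in the tool frame, centred well enough. I'll descend and grip.

Request:
step_arm(
  grip_force=6,
  plan=[
    {"dx": 0, "dy": -0.01, "dz": 0.05, "rx": 0, "ry": 0, "rz": 0, "claw": 0},
    {"dx": 0, "dy": 0, "dz": 0.04, "rx": 0, "ry": 0, "rz": 0, "claw": 0},
    {"dx": 0, "dy": 0, "dz": 0, "rx": 0, "ry": 0, "rz": 0, "claw": 0.1},
    {"dx": 0, "dy": 0, "dz": 0, "rx": 0, "ry": 0, "rz": 0, "claw": 0.2},
    {"dx": 0, "dy": 0, "dz": 0, "rx": 0, "ry": 0, "rz": 0, "claw": 0.3},
    {"dx": 0, "dy": 0, "dz": 0, "rx": 0, "ry": 0, "rz": 0, "claw": 0.4},
    {"dx": 0, "dy": 0, "dz": 0, "rx": 0, "ry": 0, "rz": 0, "claw": 0.5},
    {"dx": 0, "dy": 0, "dz": 0, "rx": 0, "ry": 0, "rz": 0, "claw": 0.5},
    {"dx": 0, "dy": 0, "dz": 0, "rx": 0, "ry": 0, "rz": 0, "claw": 0.5},
    {"dx": 0, "dy": 0, "dz": 0, "rx": 0, "ry": 0, "rz": 0, "claw": 0.5},
  ],
)

```text
time_s: 8.2
ee_pos: [0.4385, -0.2784, 0.0186]
eef_rot: [3.142, 0.0, 1.203]
force: [-0.1, 0.1, 0.3]
grip_width: 0.0473
grip_force: 0.0
```

```bash
python3 - <<'E'
from h import *
print(pose()[1]); c=shot('wrist'); save(c,'g1')
E
```

```text
{'time_s': 8.2, 'qpos': array([-6.36195801e-01,  4.58254992e-01,  1.76603116e+00, -1.15384745e-05,
        9.17276641e-01, -2.68536690e-01]), 'joint_vel': array([-0.00108952, -0.00029614, -0.00082392, -0.00024343,  0.00103589,
        0.00071192]), 'tau': array([-1.07132586e-03, -5.42879534e+01, -2.75220251e+01,  5.35348838e-02,
        3.56560678e-02, -6.20201831e-05]), 'ee_pos': array([ 0.43848557, -0.27838751,  0.01856276]), 'eef_rot': array([3.14156630e+00, 1.67544384e-05, 1.20314423e+00]), 'force': array([-0.07751458,  0.08170547,  0.33394354]), 'moment': array([-0.12824935,  0.11711368, -0.03786351]), 'grip_force': 0.0, 'grip_width': 0.04727639169168448}
```

View pics/g1.png

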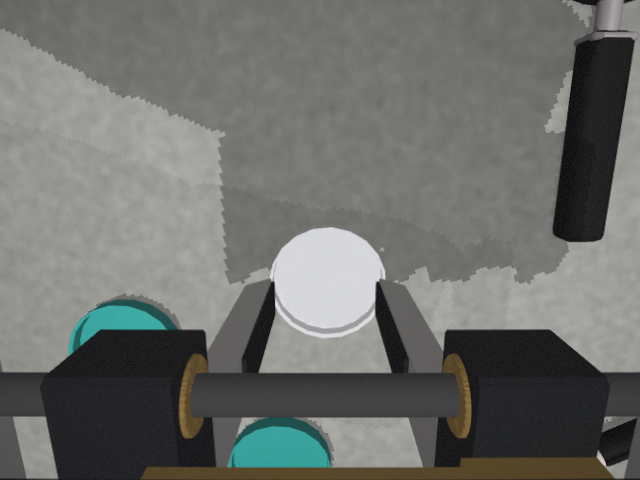

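Closed at 47 mm with no grip force: the lid, centred at (328,281), lies ahead of the fingertips at rows 283–318. I'll project the tips to check the geometry and measure the lid again.

```bash
cat >> h.py <<'E'
def proj(c,Pw):
    V=np.linalg.inv(c['W']); K=np.array([[c['fx'],0,c['cx']],[0,c['fy'],c['cy']],[0,0,1]])
    return cv2.projectPoints(np.array(Pw,float).reshape(-1,1,3),cv2.Rodrigues(V[:3,:3])[0],V[:3,3],K,np.array(c['dist']))[0][:,0]
def lidfit(c,win,ztop,T):
    l,t,r,b=win; g=cv2.GaussianBlur(c['img'][t:b,l:r],(3,3),0)[:,:,1]; th,m=cv2.threshold(g,0,255,cv2.THRESH_OTSU)
    k=max(cv2.findContours(m,0,2)[0],key=cv2.contourArea); k=cv2.convexHull(k)[:,0]+[l,t]
    Q=at_z(c,k,ztop); L=(np.c_[Q,np.ones(len(Q))]@np.linalg.inv(T).T)[:,:2]; e=cv2.fitEllipse((L*1e4).astype(np.float32))
    print('lid in tool mm',np.round(np.array(e[0])/10,2),'dia',np.round(np.array(e[1])/10,1),'bbox',L.min(0).round(4),L.max(0).round(4))
E
python3 - <<'E'
from h import *
T=pose()[0]; c=shot('wrist')
print(c['cx'],c['cy'],np.array(c['dist']).round(3)); print(np.array(c['tool_from_camera']).round(4))
for q in [(0,0,0),(-.008,.0236,.017),(.008,.0236,.017),(-.008,-.0236,.017),(.008,-.0236,.017)]:
    print(q,proj(c,(T@np.r_[q,1])[:3]).round(0))
lidfit(c,(255,210,410,355),.009,T)
P,px=cloud(c,(250,225,400,390)); 
L=(np.c_[P,np.ones(len(P))]@np.linalg.inv(T).T)
for r in range(225,390,15):
    k=(abs(px[:,1]-r)<2)
    for xx in (260,268,328): 
        s=k&(abs(px[:,0]-xx)<3)
        if s.any(): print(r,xx,np.median(L[s],0)[:3].round(3),np.median(P[s,2]).round(4))
E
```

```text
324.75042534419663 244.83487291617607 [-0.01  0.    0.    0.    0.  ]
[[-2.000e-04 -9.694e-01 -2.455e-01  7.110e-02]
 [ 1.000e+00 -3.000e-04  3.000e-04 -8.000e-04]
 [-3.000e-04 -2.455e-01  9.694e-01 -1.872e-01]
 [ 0.000e+00  0.000e+00  0.000e+00  1.000e+00]]
(0, 0, 0) [[326. 292.]]
(-0.008, 0.0236, 0.017) [[370. 295.]]
(0.008, 0.0236, 0.017) [[371. 266.]]
(-0.008, -0.0236, 0.017) [[282. 295.]]
(0.008, -0.0236, 0.017) [[281. 266.]]
lid in tool mm [-15.22  -1.73] dia [74.5 91.5] bbox [-0.039  -0.0364] [0.0303 0.0309]
225 260 [ 0.029 -0.034  0.019] 0.0
225 268 [ 0.029 -0.03   0.019] -0.0004
225 328 [0.031 0.001 0.012] 0.0069
240 260 [ 0.022 -0.034  0.018] 0.0005
240 268 [ 0.022 -0.03   0.019] -0.0002
240 328 [0.024 0.001 0.01 ] 0.009
255 260 [ 0.013 -0.035  0.019] -0.0001
255 268 [ 0.014 -0.031  0.018] 0.0001
255 328 [0.016 0.001 0.009] 0.0092
270 260 [ 0.005 -0.035  0.019] -0.0
270 268 [ 0.005 -0.031  0.019] -0.0003
270 328 [0.008 0.001 0.009] 0.0096
285 260 [ 0.01  -0.029 -0.018] 0.0363
285 268 [ 0.01  -0.026 -0.016] 0.035
285 328 [0.    0.001 0.009] 0.0092
300 260 [ 0.01  -0.027 -0.035] 0.0539
300 268 [ 0.007 -0.025 -0.028] 0.0466
300 328 [-0.008  0.001  0.01 ] 0.0089
315 260 [ 0.008 -0.025 -0.046] 0.0641
315 268 [ 0.001 -0.024 -0.03 ] 0.0485
315 328 [-0.016  0.001  0.009] 0.0092
330 260 [ 0.005 -0.024 -0.05 ] 0.0686
330 268 [-0.005 -0.024 -0.032] 0.0503
330 328 [-0.025  0.001  0.009] 0.0094
345 260 [-0.    -0.024 -0.052] 0.071
345 268 [-0.038 -0.032  0.018] 0.0003
345 328 [-0.038  0.001  0.018] 0.0004
360 260 [-0.006 -0.024 -0.054] 0.0722
360 268 [-0.048 -0.033  0.018] 0.0001
360 328 [-0.048  0.001  0.018] 0.0002
375 260 [ 0.028 -0.013 -0.119] 0.1375
375 268 [ 0.028 -0.012 -0.119] 0.1373
375 328 [ 0.029 -0.    -0.119] 0.1378
```

```bash
python3 - <<'E'
from h import *
T=pose()[0]; c=shot('wrist'); print(ctrl.tcp_to_tips,[a for a in dir(ctrl) if a[0]!='_'])
P,px=cloud(c,(180,260,470,372)); L=(np.c_[P,np.ones(len(P))]@np.linalg.inv(T).T)[:,:3]
im=c['img'][px[:,1],px[:,0]].max(1)
k=(im<45)&(L[:,2]<.015); 
for s in(-1,1):
    q=k&(np.sign(L[:,1])==s); i=np.where(q)[0][np.argsort(-L[q,2])[:200:20]]
    for j in i[:10]: print(px[j],L[j].round(4))
E
```

```text
0.017 ['MotionError', 'tcp_to_tips']
[274 299] [-0.0003 -0.0246 -0.0085]
[274 311] [-0.0051 -0.0244 -0.0114]
[272 285] [ 0.0082 -0.0247 -0.013 ]
[273 314] [-0.0051 -0.0244 -0.0149]
[272 299] [ 0.0028 -0.0244 -0.0164]
[272 315] [-0.0041 -0.0244 -0.0181]
[271 295] [ 0.0061 -0.0243 -0.0198]
[270 297] [ 0.0058 -0.0246 -0.0216]
[270 300] [ 0.0047 -0.0245 -0.0223]
[270 305] [ 0.0032 -0.0243 -0.0243]
[377 283] [ 0.0081  0.0232 -0.0099]
[376 308] [-0.0026  0.0226 -0.0138]
[377 290] [ 0.0068  0.0226 -0.0156]
[377 307] [-0.0004  0.0225 -0.0178]
[378 297] [ 0.0049  0.0226 -0.0193]
[381 292] [ 0.0078  0.0236 -0.0209]
[378 320] [-0.0044  0.0224 -0.0229]
[379 306] [ 0.0027  0.0225 -0.0242]
[379 322] [-0.0041  0.0225 -0.0254]
[380 308] [ 0.0031  0.0225 -0.0272]
```

The depth map shows the fingertips ending at tool z ≈ -0.009, not +0.017. That also explains why they closed over the top of the lid without any force. So the real tips are about 26 mm higher than `tcp_to_tips` says. I'll open and go lower in small, force-checked steps.

Request:
step_arm(
  plan=[
    {"dx": 0, "dy": 0, "dz": 0, "rx": 0, "ry": 0, "rz": 0, "claw": 0},
    {"dx": 0, "dy": 0, "dz": 0, "rx": 0, "ry": 0, "rz": 0, "claw": 0},
    {"dx": 0, "dy": 0, "dz": 0, "rx": 0, "ry": 0, "rz": 0, "claw": 0},
    {"dx": 0, "dy": 0, "dz": 0, "rx": 0, "ry": 0, "rz": 0, "claw": 0},
    {"dx": 0, "dy": 0, "dz": 0, "rx": 0, "ry": 0, "rz": 0, "claw": 0},
    {"dx": 0, "dy": 0, "dz": 0, "rx": 0, "ry": 0, "rz": 0, "claw": 0},
    {"dx": 0, "dy": 0, "dz": 0.05, "rx": 0, "ry": 0, "rz": 0, "claw": 0},
    {"dx": 0, "dy": 0, "dz": 0.05, "rx": 0, "ry": 0, "rz": 0, "claw": 0},
    {"dx": 0, "dy": 0, "dz": 0.05, "rx": 0, "ry": 0, "rz": 0, "claw": 0},
    {"dx": 0, "dy": 0, "dz": 0, "rx": 0, "ry": 0, "rz": 0, "claw": 0},
  ],
)

```text
time_s: 9.35
ee_pos: [0.4381, -0.2781, 0.0026]
eef_rot: [-3.14, -0.0, 1.203]
force: [-0.4, -0.6, -0.2]
grip_width: 0.094
grip_force: 0.0
```

```bash
python3 - <<'E'
from h import *
T,o=pose(); print(T[:3,3],o['force'],o['grip_width'])
c=shot('wrist'); P,px=cloud(c,(180,240,480,372)); L=(np.c_[P,np.ones(len(P))]@np.linalg.inv(T).T)[:,:3]
for s in(-1,1):
    q=(s*L[:,1]>.04)&(s*L[:,1]<.055)&(abs(L[:,0])<.012); z=P[q,2]; print(s,np.histogram(z,np.arange(-.004,.04,.002)))
E
```

```text
[ 0.43807472 -0.27806229  0.00258861] [-0.36323899 -0.55007302 -0.21707004] 0.09399764547271272
-1 (array([  2, 484, 608,   2,   0,   0,   5,  30,  58,  65,  64,  71,  79,
        65,  86,  74,  77,  83,  91,  90,  87]), array([-0.004, -0.002,  0.   ,  0.002,  0.004,  0.006,  0.008,  0.01 ,
        0.012,  0.014,  0.016,  0.018,  0.02 ,  0.022,  0.024,  0.026,
        0.028,  0.03 ,  0.032,  0.034,  0.036,  0.038]))
1 (array([  0, 414, 562,   2,   0,   0,   3,  36,  58,  67,  70,  75,  79,
        85,  78,  87,  95,  84,  90, 107,  95]), array([-0.004, -0.002,  0.   ,  0.002,  0.004,  0.006,  0.008,  0.01 ,
        0.012,  0.014,  0.016,  0.018,  0.02 ,  0.022,  0.024,  0.026,
        0.028,  0.03 ,  0.032,  0.034,  0.036,  0.038]))
```

No contact at TCP z = 0.0026, and the depth puts the tips at z ≈ 0.0095, so tips are 7 mm behind the TCP. I'll go 7 mm lower and grip.

Request:
step_arm(
  grip_force=6,
  plan=[
    {"dx": 0, "dy": 0, "dz": 0.04, "rx": 0, "ry": 0, "rz": 0, "claw": 0},
    {"dx": 0, "dy": 0, "dz": 0.03, "rx": 0, "ry": 0, "rz": 0, "claw": 0},
    {"dx": 0, "dy": 0, "dz": 0, "rx": 0, "ry": 0, "rz": 0, "claw": 0.1},
    {"dx": 0, "dy": 0, "dz": 0, "rx": 0, "ry": 0, "rz": 0, "claw": 0.2},
    {"dx": 0, "dy": 0, "dz": 0, "rx": 0, "ry": 0, "rz": 0, "claw": 0.3},
    {"dx": 0, "dy": 0, "dz": 0, "rx": 0, "ry": 0, "rz": 0, "claw": 0.36},
    {"dx": 0, "dy": 0, "dz": 0, "rx": 0, "ry": 0, "rz": 0, "claw": 0.4},
    {"dx": 0, "dy": 0, "dz": 0, "rx": 0, "ry": 0, "rz": 0, "claw": 0.5},
    {"dx": 0, "dy": 0, "dz": 0, "rx": 0, "ry": 0, "rz": 0, "claw": 0.5},
  ],
)

```text
time_s: 10.3
ee_pos: [0.4385, -0.2784, -0.0034]
eef_rot: [3.141, 0.0, 1.203]
force: [-0.4, 0.1, 1.3]
grip_width: 0.0601
grip_force: 6.0
```

```bash
python3 - <<'E'
from h import *
T,o=pose(); c=shot('wrist'); P,px=cloud(c,(240,200,410,360)); L=(np.c_[P,np.ones(len(P))]@np.linalg.inv(T).T)[:,:3]
k=(abs(P[:,2]-.009)<.0025)&(abs(L[:,1])<.028); q=k&(abs(L[:,1])<.004); print('lid x range',L[q,0].min(),L[q,0].max(),'top z',np.median(P[k,2]), px[q].min(0),px[q].max(0))
go([.5754,.1777,.2],1.204)
E
```

```text
lid x range -0.02923270547593934 0.030876733736955486 top z 0.009124194809655456 [318 235] [335 358]
tcp [ 0.4385 -0.2784 -0.0034] rpy [3.1414 0.     1.2031] t 10.35 shift(units) [ 4.748 -0.362 -2.034]
turn(units) [ 0.0001  0.     -0.0006]
```

Gripped at 60.1 mm, 6 N, with the lid centre about 0.8 mm ahead of the tool axis. I'll lift, cross over the row, and stop 80 mm short of the dish for a closer look.

Request:
step_arm(
  plan=[
    {"dx": 0, "dy": 0, "dz": -0.1, "rx": 0, "ry": 0, "rz": 0, "claw": 0.5},
    {"dx": 0, "dy": 0, "dz": -0.3, "rx": 0, "ry": 0, "rz": 0, "claw": 0.5},
    {"dx": 0, "dy": 0, "dz": -0.33, "rx": 0, "ry": 0, "rz": 0, "claw": 0.5},
    {"dx": 0, "dy": 0, "dz": -0.33, "rx": 0, "ry": 0, "rz": 0, "claw": 0.5},
    {"dx": 0, "dy": 0, "dz": -0.33, "rx": 0, "ry": 0, "rz": 0, "claw": 0.5},
    {"dx": 0, "dy": 0, "dz": -0.33, "rx": 0, "ry": 0, "rz": 0, "claw": 0.5},
    {"dx": 0, "dy": 0, "dz": -0.3, "rx": 0, "ry": 0, "rz": 0, "claw": 0.5},
    {"dx": 0.2, "dy": 0, "dz": 0, "rx": 0, "ry": 0, "rz": 0, "claw": 0.5},
    {"dx": 0.3, "dy": -0.04, "dz": 0, "rx": 0, "ry": 0, "rz": 0, "claw": 0.5},
    {"dx": 0.35, "dy": -0.04, "dz": 0, "rx": 0, "ry": 0, "rz": 0, "claw": 0.5},
  ],
)

```text
time_s: 11.35
ee_pos: [0.4614, -0.1956, 0.1994]
eef_rot: [3.141, 0.0, 1.202]
force: [0.6, 1.2, 0.4]
grip_width: 0.0601
grip_force: 6.0
```

Request:
step_arm(
  plan=[
    {"dx": 0.35, "dy": -0.04, "dz": 0, "rx": 0, "ry": 0, "rz": 0, "claw": 0.5},
    {"dx": 0.35, "dy": -0.04, "dz": 0, "rx": 0, "ry": 0, "rz": 0, "claw": 0.5},
    {"dx": 0.35, "dy": -0.04, "dz": 0, "rx": 0, "ry": 0, "rz": 0, "claw": 0.5},
    {"dx": 0.35, "dy": -0.04, "dz": 0, "rx": 0, "ry": 0, "rz": 0, "claw": 0.5},
    {"dx": 0.35, "dy": -0.04, "dz": 0, "rx": 0, "ry": 0, "rz": 0, "claw": 0.5},
    {"dx": 0.35, "dy": -0.04, "dz": 0, "rx": 0, "ry": 0, "rz": 0, "claw": 0.5},
    {"dx": 0.35, "dy": -0.04, "dz": 0, "rx": 0, "ry": 0, "rz": 0, "claw": 0.5},
    {"dx": 0.3, "dy": 0, "dz": 0, "rx": 0, "ry": 0, "rz": 0, "claw": 0.5},
    {"dx": 0.3, "dy": 0, "dz": 0, "rx": 0, "ry": 0, "rz": 0, "claw": 0.5},
    {"dx": 0, "dy": 0, "dz": 0, "rx": 0, "ry": 0, "rz": 0, "claw": 0.5},
  ],
)

```text
time_s: 12.35
ee_pos: [0.5454, 0.1011, 0.1989]
eef_rot: [3.142, -0.0, 1.206]
force: [0.9, 0.2, 0.3]
grip_width: 0.0603
grip_force: 6.0
```

Request:
step_arm(
  plan=[
    {"dx": 0, "dy": 0, "dz": 0, "rx": 0, "ry": 0, "rz": 0, "claw": 0.5},
    {"dx": 0, "dy": 0, "dz": 0, "rx": 0, "ry": 0, "rz": 0, "claw": 0.5},
    {"dx": 0, "dy": 0, "dz": 0, "rx": 0, "ry": 0, "rz": 0, "claw": 0.5},
  ],
)

```text
time_s: 12.65
ee_pos: [0.5449, 0.0977, 0.1989]
eef_rot: [3.141, -0.0, 1.202]
force: [0.7, 1.0, 0.0]
grip_width: 0.06
grip_force: 6.0
```

```bash
python3 - <<'E'
from h import *
T,o=pose(); c=shot('wrist'); save(c,'place0')
print('grip',o['grip_width'],o['grip_force'])
pt=proj(c,[.5754,.1777,.066])[0]; print('pred',pt)
im=c['img'].astype(int); red=((im[...,0]>im[...,1]+50)&(im[...,0]>im[...,2]+40)).astype(np.uint8); yy,xx=np.mgrid[:480,:640]; red[(yy-pt[1])**2+(xx-pt[0])**2>60**2]=0
k=max(cv2.findContours(cv2.morphologyEx(red,cv2.MORPH_CLOSE,np.ones((9,9))),0,2)[0],key=cv2.contourArea)[:,0]
for z in(.066,):
  Q=at_z(c,k,z)[:,:2]; e=cv2.fitEllipse((Q*1e4).astype(np.float32)); print('dish',np.array(e[0])/1e4,e[1]); D=np.array(e[0])/1e4
# lid in hand via depth
P,px=cloud(c,(240,200,410,370)); L=(np.c_[P,np.ones(len(P))]@np.linalg.inv(T).T)[:,:3]
k=(abs(L[:,2]+.001-.0135)<.006)&(abs(L[:,1])<.034); m=k&(abs(L[:,1])<.004); print('lid x',L[m,0].min(),L[m,0].max(),'tz',np.median(L[k,2])); m=k&(abs(L[:,0]-.015)<.004); print('y at x15',L[m,1].min(),L[m,1].max())
A=np.c_[L[k][:,:2],np.ones(k.sum())]; print('tilt',np.linalg.lstsq(A,L[k,2],rcond=None)[0])
tx=T[:3,0]; go([*(D-.0008*tx[:2]),.2],1.204)
a=c['img'][60:400,200:470,::-1]; cv2.imwrite('pics/place0c.png',cv2.resize(a,None,fx=1.7,fy=1.7))
E
```

```text
grip 0.05998689801201114 5.999920293688774
pred [325.13142694 121.83730058]
dish [0.57535269 0.17794982] (476.708740234375, 478.0758361816406)Traceback (most recent call last):
  File "<stdin>", line 11, in <module>
    return umr_minimum(a, axis, None, out, keepdims, initial, where)
ValueError: zero-size array to reduction operation minimum which has no identity
```

```bash
python3 - <<'E'
from h import *
T,o=pose(); c=shot('wrist')
P,px=cloud(c,(230,200,420,372)); L=(np.c_[P,np.ones(len(P))]@np.linalg.inv(T).T)[:,:3]
k=(abs(L[:,2]+.0125)<.003)&(abs(L[:,1])<.029); m=k&(abs(L[:,1])<.004); print(k.sum(),'lid x',L[m,0].min(),L[m,0].max(),'tz',np.median(L[k,2])); m=k&(abs(L[:,0]-.015)<.004); print('y at x15',L[m,1].min(),L[m,1].max())
A=np.c_[L[k][:,:2],np.ones(k.sum())]; print('tilt',np.linalg.lstsq(A,L[k,2],rcond=None)[0])
D=np.array([.5754,.1779]); go([*(D-.0005*T[:2,0]),.075],1.204)
a=c['img'][60:400,200:470,::-1]; cv2.imwrite('pics/place0c.png',cv2.resize(a,None,fx=1.7,fy=1.7))
E
```

```text
12383 lid x -0.029527218809153433 0.030853598468220944 tz -0.012451091907001555
y at x15 -0.028886843645206717 0.026414194436059857
tilt [ 0.00219144  0.0001631  -0.01245279]
tcp [0.545  0.0978 0.1988] rpy [ 3.1414e+00 -1.0000e-04  1.2022e+00] t 12.75 shift(units) [ 0.852 -0.005  1.238]
turn(units) [ 0.0002 -0.     -0.0012]
```

View pics/place0c.png

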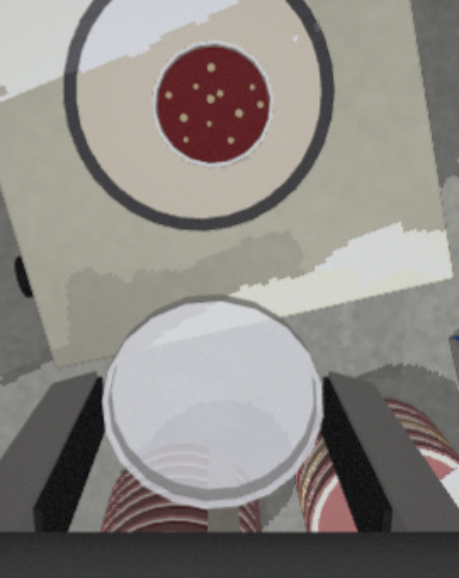

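The picture shows the lid level in the grip (crop centre 212,400) and the dish straight ahead in the same column (212,103). Both sit at the same tool y to within 0.5 mm. I'll advance 85 mm and lower to just above engagement.

Request:
step_arm(
  plan=[
    {"dx": 0.2, "dy": 0, "dz": 0, "rx": 0, "ry": 0, "rz": 0, "claw": 0.5},
    {"dx": 0.3, "dy": 0, "dz": 0, "rx": 0, "ry": 0, "rz": 0, "claw": 0.5},
    {"dx": 0.25, "dy": 0, "dz": 0, "rx": 0, "ry": 0, "rz": 0, "claw": 0.5},
    {"dx": 0.1, "dy": 0, "dz": 0.1, "rx": 0, "ry": 0, "rz": 0, "claw": 0.5},
    {"dx": 0, "dy": 0, "dz": 0.3, "rx": 0, "ry": 0, "rz": 0, "claw": 0.5},
    {"dx": 0, "dy": 0, "dz": 0.3, "rx": 0, "ry": 0, "rz": 0, "claw": 0.5},
    {"dx": 0, "dy": 0, "dz": 0.3, "rx": 0, "ry": 0, "rz": 0, "claw": 0.5},
    {"dx": 0, "dy": 0, "dz": 0.2, "rx": 0, "ry": 0, "rz": 0, "claw": 0.5},
    {"dx": 0, "dy": 0, "dz": 0, "rx": 0, "ry": 0, "rz": 0, "claw": 0.5},
    {"dx": 0, "dy": 0, "dz": 0, "rx": 0, "ry": 0, "rz": 0, "claw": 0.5},
  ],
)

```text
time_s: 13.75
ee_pos: [0.5757, 0.1773, 0.0789]
eef_rot: [-3.142, 0.0, 1.203]
force: [-0.2, -0.2, -1.5]
grip_width: 0.0601
grip_force: 6.0
```

```bash
python3 - <<'E'
from h import *
T,o=pose(); D=np.array([.5754,.1779]); go([*(D-.0007*T[:2,0]),.075],1.204)
E
```

```text
tcp [0.5757 0.1773 0.0789] rpy [-3.1416e+00  1.0000e-04  1.2027e+00] t 13.75 shift(units) [-0.002 -0.005  0.039]
turn(units) [-0.      0.0001 -0.0008]
```

Request:
step_arm(
  plan=[
    {"dx": 0, "dy": 0, "dz": 0.04, "rx": 0, "ry": 0, "rz": 0, "claw": 0.5},
    {"dx": 0, "dy": 0, "dz": 0.03, "rx": 0, "ry": 0, "rz": 0, "claw": 0.5},
    {"dx": 0, "dy": 0, "dz": 0.03, "rx": 0, "ry": 0, "rz": 0, "claw": 0.5},
    {"dx": 0, "dy": 0, "dz": 0.02, "rx": 0, "ry": 0, "rz": 0, "claw": 0.5},
    {"dx": 0, "dy": 0, "dz": 0.01, "rx": 0, "ry": 0, "rz": 0, "claw": 0.5},
    {"dx": 0, "dy": 0, "dz": 0, "rx": 0, "ry": 0, "rz": 0, "claw": 0.5},
    {"dx": 0, "dy": 0, "dz": 0, "rx": 0, "ry": 0, "rz": 0, "claw": 0.5},
  ],
)

```text
time_s: 14.45
ee_pos: [0.5757, 0.1779, 0.0656]
eef_rot: [3.141, -0.0, 1.203]
force: [-0.3, -0.0, 0.6]
grip_width: 0.0598
grip_force: 6.0
```

Request:
step_arm(
  plan=[
    {"dx": 0, "dy": 0, "dz": 0.01, "rx": 0, "ry": 0, "rz": 0, "claw": 0.5},
    {"dx": 0, "dy": 0, "dz": 0.01, "rx": 0, "ry": 0, "rz": 0, "claw": 0.5},
    {"dx": 0, "dy": 0, "dz": 0.01, "rx": 0, "ry": 0, "rz": 0, "claw": 0.5},
    {"dx": 0, "dy": 0, "dz": 0, "rx": 0, "ry": 0, "rz": 0, "claw": 0.5},
    {"dx": 0, "dy": 0, "dz": 0, "rx": 0, "ry": 0, "rz": 0, "claw": 0.5},
  ],
)

```text
time_s: 14.95
ee_pos: [0.5756, 0.1778, 0.0625]
eef_rot: [-3.142, -0.0, 1.203]
force: [0.6, -0.3, -0.8]
grip_width: 0.0601
grip_force: 6.0
```

```bash
python3 - <<'E'
from h import *
T,o=pose(); c=shot('wrist'); print(T[:3,3],o['force'])
P,px=cloud(c,(230,200,420,372)); L=(np.c_[P,np.ones(len(P))]@np.linalg.inv(T).T)[:,:3]
k=(abs(L[:,2]+.0125)<.004)&(abs(L[:,1])<.029); m=k&(abs(L[:,1])<.004); print(k.sum(),'lid x',L[m,0].min(),L[m,0].max(),'top z',np.median(P[k,2]))
A=np.c_[L[k][:,:2],np.ones(k.sum())]; print('tilt',np.linalg.lstsq(A,L[k,2],rcond=None)[0])
E
```

```text
[0.57562295 0.17781869 0.06251839] [ 0.62908676 -0.32323815 -0.80614645]
12431 lid x -0.02910632652269729 0.030874027389684977 top z 0.07496088540461701
tilt [ 0.0040017  -0.00033194 -0.01242828]
```

The lid is down over the dish: top at z ≈ 0.075, nominal 0.0745, with no resistance. I'll release, then rise.

Request:
step_arm(
  plan=[
    {"dx": 0, "dy": 0, "dz": 0, "rx": 0, "ry": 0, "rz": 0, "claw": 0.3},
    {"dx": 0, "dy": 0, "dz": 0, "rx": 0, "ry": 0, "rz": 0, "claw": 0.2},
    {"dx": 0, "dy": 0, "dz": 0, "rx": 0, "ry": 0, "rz": 0, "claw": 0.1},
    {"dx": 0, "dy": 0, "dz": 0, "rx": 0, "ry": 0, "rz": 0, "claw": 0},
    {"dx": 0, "dy": 0, "dz": 0, "rx": 0, "ry": 0, "rz": 0, "claw": 0},
    {"dx": 0, "dy": 0, "dz": 0, "rx": 0, "ry": 0, "rz": 0, "claw": 0},
    {"dx": 0, "dy": 0, "dz": -0.1, "rx": 0, "ry": 0, "rz": 0, "claw": 0},
    {"dx": 0, "dy": 0, "dz": -0.3, "rx": 0, "ry": 0, "rz": 0, "claw": 0},
    {"dx": 0, "dy": 0, "dz": -0.3, "rx": 0, "ry": 0, "rz": 0, "claw": 0},
    {"dx": 0, "dy": 0, "dz": -0.3, "rx": 0, "ry": 0, "rz": 0, "claw": 0},
  ],
)

```text
time_s: 16.0
ee_pos: [0.5755, 0.1778, 0.1645]
eef_rot: [3.141, -0.0, 1.203]
force: [-0.7, -0.0, 0.1]
grip_width: 0.094
grip_force: 0.0
```

Request:
step_arm(
  plan=[
    {"dx": 0, "dy": 0, "dz": -0.3, "rx": 0, "ry": 0, "rz": 0, "claw": 0},
    {"dx": 0, "dy": 0, "dz": -0.2, "rx": 0, "ry": 0, "rz": 0, "claw": 0},
    {"dx": 0, "dy": 0, "dz": 0, "rx": 0, "ry": 0, "rz": 0, "claw": 0},
    {"dx": 0, "dy": 0, "dz": 0, "rx": 0, "ry": 0, "rz": 0, "claw": 0},
    {"dx": 0, "dy": 0, "dz": 0, "rx": 0, "ry": 0, "rz": 0, "claw": 0},
  ],
)

```text
time_s: 16.5
ee_pos: [0.5751, 0.1777, 0.2112]
eef_rot: [-3.14, 0.001, 1.203]
force: [-0.3, -0.5, -0.6]
grip_width: 0.0943
grip_force: 0.0
```

```bash
python3 - <<'E'
from h import *
T,o=pose(); c=shot('wrist'); P,px=cloud(c,(200,100,440,372)); 
k=(P[:,2]>.0715)&(P[:,2]<.08); print(k.sum(),'bbox',P[k,:2].min(0),P[k,:2].max(0),'mid',(P[k,:2].min(0)+P[k,:2].max(0))/2,'mean',P[k].mean(0))
A=np.c_[P[k][:,:2]-P[k,:2].mean(0),np.ones(k.sum())]; print('tilt',np.linalg.lstsq(A,P[k,2],rcond=None)[0])
im=c['img'].astype(int); red=((im[...,0]>im[...,1]+25)&(im[...,0]>im[...,2]+20)).astype(np.uint8); pt=proj(c,[.5754,.1779,.066])[0]
yy,xx=np.mgrid[:480,:640]; red[(yy-pt[1])**2+(xx-pt[0])**2>70**2]=0
kk=max(cv2.findContours(cv2.morphologyEx(red,cv2.MORPH_CLOSE,np.ones((9,9))),0,2)[0],key=cv2.contourArea)[:,0]; e=cv2.fitEllipse((at_z(c,kk,.066)[:,:2]*1e4).astype(np.float32)); print('agar',e)
go([.588,-.245,.26],1.204)
x,y=pt.astype(int); cv2.imwrite('pics/seated.png',cv2.resize(c['img'][y-90:y+90,x-120:x+120,::-1],None,fx=3,fy=3))
E
```

```text
4105 bbox [0.54525187 0.14907344] [0.60473212 0.20874029] mid [0.574992   0.17890686] mean [0.57521818 0.17947561 0.07459382]
tilt [ 0.00016339 -0.0014916   0.07459382]Traceback (most recent call last):
  File "<stdin>", line 7, in <module>
ValueError: max() iterable argument is empty
```

The lid is seated: top at 0.0746, tilt 0.0015 rad, centre (0.575, 0.179). Next I'll go to the magnifier handle at about (0.588, -0.242), yaw 1.204.

Request:
step_arm(
  plan=[
    {"dx": -0.35, "dy": 0.15, "dz": 0, "rx": 0, "ry": 0, "rz": 0, "claw": 0},
    {"dx": -0.35, "dy": 0.15, "dz": 0, "rx": 0, "ry": 0, "rz": 0, "claw": 0},
    {"dx": -0.35, "dy": 0.15, "dz": 0, "rx": 0, "ry": 0, "rz": 0, "claw": 0},
    {"dx": -0.35, "dy": 0.15, "dz": 0, "rx": 0, "ry": 0, "rz": 0, "claw": 0},
    {"dx": -0.35, "dy": 0.15, "dz": 0, "rx": 0, "ry": 0, "rz": 0, "claw": 0},
    {"dx": -0.35, "dy": 0.15, "dz": 0, "rx": 0, "ry": 0, "rz": 0, "claw": 0},
    {"dx": -0.35, "dy": 0.15, "dz": 0, "rx": 0, "ry": 0, "rz": 0, "claw": 0},
    {"dx": -0.35, "dy": 0.15, "dz": 0, "rx": 0, "ry": 0, "rz": 0, "claw": 0},
    {"dx": -0.35, "dy": 0.15, "dz": 0, "rx": 0, "ry": 0, "rz": 0, "claw": 0},
    {"dx": -0.35, "dy": 0.15, "dz": 0, "rx": 0, "ry": 0, "rz": 0, "claw": 0},
  ],
)

```text
time_s: 17.55
ee_pos: [0.5894, -0.2042, 0.2115]
eef_rot: [-3.14, -0.0, 1.203]
force: [0.9, 0.9, -0.7]
grip_width: 0.0935
grip_force: 0.0
```

Request:
step_arm(
  plan=[
    {"dx": -0.37, "dy": 0.13, "dz": 0, "rx": 0, "ry": 0, "rz": 0, "claw": 0},
    {"dx": 0, "dy": 0, "dz": 0.2, "rx": 0, "ry": 0, "rz": 0, "claw": 0},
    {"dx": 0, "dy": 0, "dz": 0.2, "rx": 0, "ry": 0, "rz": 0, "claw": 0},
    {"dx": 0, "dy": 0, "dz": 0, "rx": 0, "ry": 0, "rz": 0, "claw": 0},
    {"dx": 0, "dy": 0, "dz": 0, "rx": 0, "ry": 0, "rz": 0, "claw": 0},
    {"dx": 0, "dy": 0, "dz": 0, "rx": 0, "ry": 0, "rz": 0, "claw": 0},
  ],
)

```text
time_s: 18.15
ee_pos: [0.589, -0.2418, 0.1736]
eef_rot: [3.14, 0.0, 1.204]
force: [-0.4, 0.1, 0.6]
grip_width: 0.0942
grip_force: 0.0
```

```bash
cat >> h.py <<'E'
def mag(c,T,h0,flat):
    # dark pixels -> tool-frame; handle (top flat) and frame ring
    dark=(c['img'].max(2)<70).astype(np.uint8); P,px=cloud(c)
    L=(np.c_[P,np.ones(len(P))]@np.linalg.inv(T).T)[:,:3]
    k=(dark[px[:,1],px[:,0]]>0)&(abs(L[:,2]-flat)<.009); L=L[k]
    h=L[(L[:,0]<.03)&(abs(L[:,1])<.03)&(L[:,0]>-.09)]; m=h[:,:2].mean(0); v=np.linalg.svd(h[:,:2]-m,full_matrices=False)[2][0]; v*=np.sign(v[0])
    print('handle n',len(h),'centre mm',(m*1e3).round(1),'angle',np.arctan2(v[1],v[0]).round(4),'x range',(h[:,0].min()*1e3).round(1),(h[:,0].max()*1e3).round(1))
    r=L[(L[:,0]>.036)&(L[:,0]<.15)&(abs(L[:,1])<.06)]
    A=np.c_[2*r[:,:2],np.ones(len(r))]; s=np.linalg.lstsq(A,(r[:,:2]**2).sum(1),rcond=None)[0]; rad=np.sqrt(s[2]+s[0]**2+s[1]**2)
    print('ring n',len(r),'centre mm',(s[:2]*1e3).round(1),'rad',(rad*1e3).round(1),'x',r[:,0].min(),r[:,0].max(),'y',r[:,1].min(),r[:,1].max())
    q=np.r_[h,r]; print('plane ring',np.linalg.lstsq(np.c_[r[:,:2],np.ones(len(r))],r[:,2],rcond=None)[0].round(4))
E
python3 - <<'E'
from h import *
T,o=pose(); print(T[:3,3],o['force']); c=shot('wrist'); save(c,'wmag'); mag(c,T,0,T[2,3]-.014)
E
```

```text
[ 0.58902336 -0.24180817  0.1736104 ] [-0.37545275  0.14776495  0.55860451]
handle n 2180 centre mm [-16.5  -2.8] angle -0.0045 x range -62.8 29.8
ring n 2605 centre mm [85.2 -3.6] rad 39.0 x 0.042724368625574605 0.1276980071726561 y -0.04582849528560795 0.03901276971190504
plane ring [2.000e-04 1.000e-04 1.603e-01]
```

View pics/wmag.png

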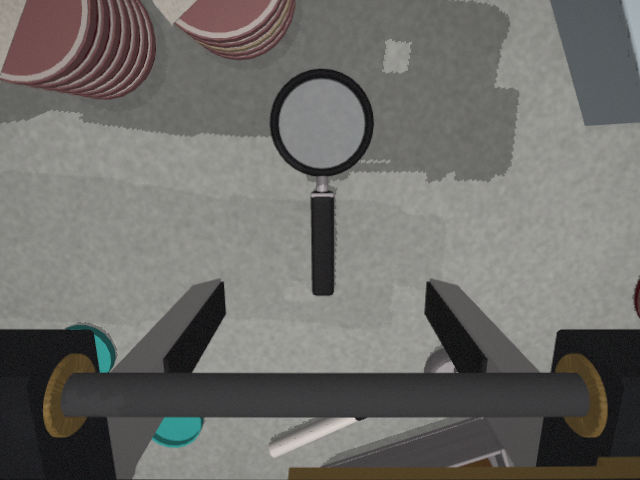

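The picture shows the lens ring centred at (322,121) and the handle straight below it to (322,295). The lens sits 85 mm ahead of the tool, the handle is parallel to within 0.005 rad, and it is about 2 mm to the -y side. I'll grip 10 mm nearer the lens.

Request:
step_arm(
  grip_force=40,
  plan=[
    {"dx": 0.1, "dy": -0.02, "dz": 0.2, "rx": 0, "ry": 0, "rz": 0, "claw": 0},
    {"dx": 0, "dy": 0, "dz": 0.3, "rx": 0, "ry": 0, "rz": 0, "claw": 0},
    {"dx": 0, "dy": 0, "dz": 0.3, "rx": 0, "ry": 0, "rz": 0, "claw": 0},
    {"dx": 0, "dy": 0, "dz": 0.3, "rx": 0, "ry": 0, "rz": 0, "claw": 0},
    {"dx": 0, "dy": 0, "dz": 0.3, "rx": 0, "ry": 0, "rz": 0, "claw": 0},
    {"dx": 0, "dy": 0, "dz": 0.2, "rx": 0, "ry": 0, "rz": 0, "claw": 0},
    {"dx": 0, "dy": 0, "dz": 0.1, "rx": 0, "ry": 0, "rz": 0, "claw": 0},
    {"dx": 0, "dy": 0, "dz": 0.05, "rx": 0, "ry": 0, "rz": 0, "claw": 0},
    {"dx": 0, "dy": 0, "dz": 0, "rx": 0, "ry": 0, "rz": 0, "claw": 0},
    {"dx": 0, "dy": 0, "dz": 0, "rx": 0, "ry": 0, "rz": 0, "claw": 0},
  ],
)

```text
time_s: 19.2
ee_pos: [0.591, -0.2321, -0.0012]
eef_rot: [3.14, 0.0, 1.203]
force: [0.3, 0.7, 1.0]
grip_width: 0.0941
grip_force: 0.0
```

Request:
step_arm(
  plan=[
    {"dx": 0, "dy": 0, "dz": 0.02, "rx": 0, "ry": 0, "rz": 0, "claw": 0.3},
    {"dx": 0, "dy": 0, "dz": 0, "rx": 0, "ry": 0, "rz": 0, "claw": 0.5},
    {"dx": 0, "dy": 0, "dz": 0, "rx": 0, "ry": 0, "rz": 0, "claw": 0.65},
    {"dx": 0, "dy": 0, "dz": 0, "rx": 0, "ry": 0, "rz": 0, "claw": 0.75},
    {"dx": 0, "dy": 0, "dz": 0, "rx": 0, "ry": 0, "rz": 0, "claw": 0.8},
    {"dx": 0, "dy": 0, "dz": 0, "rx": 0, "ry": 0, "rz": 0, "claw": 0.9},
    {"dx": 0, "dy": 0, "dz": 0, "rx": 0, "ry": 0, "rz": 0, "claw": 1},
    {"dx": 0, "dy": 0, "dz": 0, "rx": 0, "ry": 0, "rz": 0, "claw": 1},
    {"dx": 0, "dy": 0, "dz": 0, "rx": 0, "ry": 0, "rz": 0, "claw": 1},
    {"dx": 0, "dy": 0, "dz": 0, "rx": 0, "ry": 0, "rz": 0, "claw": 1},
  ],
)

```text
time_s: 20.2
ee_pos: [0.5903, -0.2319, -0.0044]
eef_rot: [3.142, 0.0, 1.203]
force: [0.8, 0.8, 0.6]
grip_width: 0.0195
grip_force: 40.0
```

Gripped at 20 mm, 40 N. I'll lift and check the hold.

Request:
step_arm(
  plan=[
    {"dx": 0, "dy": 0, "dz": -0.05, "rx": 0, "ry": 0, "rz": 0, "claw": 1},
    {"dx": 0, "dy": 0, "dz": -0.15, "rx": 0, "ry": 0, "rz": 0, "claw": 1},
    {"dx": 0, "dy": 0, "dz": -0.25, "rx": 0, "ry": 0, "rz": 0, "claw": 1},
    {"dx": 0, "dy": 0, "dz": -0.3, "rx": 0, "ry": 0, "rz": 0, "claw": 1},
    {"dx": 0, "dy": 0, "dz": -0.3, "rx": 0, "ry": 0, "rz": 0, "claw": 1},
    {"dx": 0, "dy": 0, "dz": -0.3, "rx": 0, "ry": 0, "rz": 0, "claw": 1},
    {"dx": 0, "dy": 0, "dz": -0.3, "rx": 0, "ry": 0, "rz": 0, "claw": 1},
    {"dx": 0, "dy": 0, "dz": -0.25, "rx": 0, "ry": 0, "rz": 0, "claw": 1},
    {"dx": 0, "dy": 0, "dz": -0.15, "rx": 0, "ry": 0, "rz": 0, "claw": 1},
    {"dx": 0, "dy": 0, "dz": 0, "rx": 0, "ry": 0, "rz": 0, "claw": 1},
  ],
)

```text
time_s: 21.2
ee_pos: [0.591, -0.2321, 0.2041]
eef_rot: [3.137, 0.0, 1.203]
force: [0.7, 0.2, -0.9]
grip_width: 0.0199
grip_force: 40.0
```

Request:
step_arm(
  plan=[
    {"dx": 0, "dy": 0, "dz": 0, "rx": 0, "ry": 0, "rz": 0, "claw": 1},
    {"dx": 0, "dy": 0, "dz": 0, "rx": 0, "ry": 0, "rz": 0, "claw": 1},
    {"dx": 0, "dy": 0, "dz": 0, "rx": 0, "ry": 0, "rz": 0, "claw": 1},
  ],
)

```text
time_s: 21.5
ee_pos: [0.59, -0.2317, 0.1996]
eef_rot: [-3.14, -0.0, 1.203]
force: [-0.1, 0.7, -2.2]
grip_width: 0.0196
grip_force: 40.0
```

```bash
python3 - <<'E'
from h import *
T,o=pose(); print(T[:3,3],o['force'],o['grip_width'],o['grip_force']); c=shot('wrist'); save(c,'held'); mag(c,T,0,-.0185)
L=np.array([.075,-.001]); t=np.array([.5752,.1785])-T[:2,:2]@L; go([*t,.2],1.204)
E
```

```text
[ 0.59004493 -0.23169223  0.19956962] [-0.07610048  0.7362967  -2.20996743] 0.019614400369945096 39.9966824054718
handle n 5862 centre mm [-16.3  -0.8] angle -0.0053 x range -73.6 21.3
ring n 11144 centre mm [75.9 -1. ] rad 38.7 x 0.03600031459568659 0.11850916558166644 y -0.04343341769949027 0.04150615353864018
plane ring [ 0.0043 -0.0013 -0.0178]
tcp [ 0.5901 -0.2317  0.1997] rpy [-3.1403e+00 -1.0000e-04  1.2031e+00] t 21.55 shift(units) [ 3.025 -1.604 -0.   ]
turn(units) [-0.0008 -0.0001 -0.0006]
```

Held level: the ring's tilt is 0.004 rad, and the lens centre is at (75.9, -1.0) mm in the tool frame. I'll cross the row at z = 0.2.

Request:
step_arm(
  plan=[
    {"dx": 0.15, "dy": -0.08, "dz": 0, "rx": 0, "ry": 0, "rz": 0, "claw": 1},
    {"dx": 0.25, "dy": -0.13, "dz": 0, "rx": 0, "ry": 0, "rz": 0, "claw": 1},
    {"dx": 0.3, "dy": -0.16, "dz": 0, "rx": 0, "ry": 0, "rz": 0, "claw": 1},
    {"dx": 0.3, "dy": -0.16, "dz": 0, "rx": 0, "ry": 0, "rz": 0, "claw": 1},
    {"dx": 0.3, "dy": -0.16, "dz": 0, "rx": 0, "ry": 0, "rz": 0, "claw": 1},
    {"dx": 0.3, "dy": -0.16, "dz": 0, "rx": 0, "ry": 0, "rz": 0, "claw": 1},
    {"dx": 0.3, "dy": -0.16, "dz": 0, "rx": 0, "ry": 0, "rz": 0, "claw": 1},
    {"dx": 0.3, "dy": -0.16, "dz": 0, "rx": 0, "ry": 0, "rz": 0, "claw": 1},
    {"dx": 0.3, "dy": -0.16, "dz": 0, "rx": 0, "ry": 0, "rz": 0, "claw": 1},
    {"dx": 0.25, "dy": -0.13, "dz": 0, "rx": 0, "ry": 0, "rz": 0, "claw": 1},
  ],
)

```text
time_s: 22.55
ee_pos: [0.552, 0.0797, 0.2005]
eef_rot: [-3.141, -0.0, 1.204]
force: [0.1, -0.1, -0.6]
grip_width: 0.0195
grip_force: 40.0
```

Request:
step_arm(
  plan=[
    {"dx": 0.2, "dy": -0.11, "dz": 0, "rx": 0, "ry": 0, "rz": 0, "claw": 1},
    {"dx": 0.08, "dy": -0.03, "dz": 0, "rx": 0, "ry": 0, "rz": 0, "claw": 1},
    {"dx": 0, "dy": 0, "dz": 0, "rx": 0, "ry": 0, "rz": 0, "claw": 1},
    {"dx": 0, "dy": 0, "dz": 0, "rx": 0, "ry": 0, "rz": 0, "claw": 1},
    {"dx": 0, "dy": 0, "dz": 0, "rx": 0, "ry": 0, "rz": 0, "claw": 1},
  ],
)

```text
time_s: 23.05
ee_pos: [0.55, 0.1075, 0.2005]
eef_rot: [-3.142, 0.0, 1.202]
force: [-0.5, -0.3, -0.8]
grip_width: 0.0193
grip_force: 40.0
```

```bash
python3 - <<'E'
from h import *
T,o=pose(); print(o['force'],o['grip_width']); c=shot('wrist'); mag(c,T,0,-.0185)
t=np.array([.5757,.1784])-T[:2,:2]@np.array([.0757,-.0002]); go([*t,.0905],1.204)
# objects from the top camera
c=shot('top')
for n in ['tall_stack','short_stack','tube_rack','small_dishes','marker','tally_counter','wash_bottle','lid']:
    print(n,[(np.round(r['rect']).astype(int).tolist(),round(r['score'],2)) for r in viewer.recognise(n,c)[:2]])
E
```

```text
[-0.48470362 -0.28637408 -0.75981513] 0.01934302433466422
handle n 5879 centre mm [-16.2  -0.8] angle -0.0052 x range -72.6 21.3
ring n 11043 centre mm [75.9 -0.9] rad 38.6 x 0.03601274094094953 0.11784107059622823 y -0.04311614591872537 0.04171136129575892
plane ring [ 0.0036 -0.0012 -0.0177]
tcp [0.55   0.1075 0.2005] rpy [-3.1415e+00  1.0000e-04  1.2020e+00] t 23.1 shift(units) [-0.003 -0.014  1.1  ]
turn(units) [-0.0001  0.0001 -0.0013]
tall_stack [([304, 233, 348, 272], 0.71), ([478, 179, 494, 200], 0.61)]
short_stack [([314, 187, 352, 227], 0.6), ([90, 161, 145, 196], 0.58)]
tube_rack [([308, 136, 335, 185], 0.61)]
small_dishes [([116, 237, 148, 267], 0.64), ([279, 214, 293, 231], 0.6)]
marker [([480, 215, 500, 268], 0.74)]
tally_counter [([475, 179, 497, 197], 0.57)]
wash_bottle [([107, 162, 146, 196], 0.96)]
lid [([411, 308, 436, 333], 0.77), ([222, 218, 294, 232], 0.71)]
```

Nothing else has moved. I'll descend to leave 20 mm clearance, slowing at the end.

Request:
step_arm(
  plan=[
    {"dx": 0, "dy": -0.01, "dz": 0.1, "rx": 0, "ry": 0, "rz": 0, "claw": 1},
    {"dx": 0, "dy": 0, "dz": 0.2, "rx": 0, "ry": 0, "rz": 0, "claw": 1},
    {"dx": 0, "dy": 0, "dz": 0.2, "rx": 0, "ry": 0, "rz": 0, "claw": 1},
    {"dx": 0, "dy": 0, "dz": 0.2, "rx": 0, "ry": 0, "rz": 0, "claw": 1},
    {"dx": 0, "dy": 0, "dz": 0.15, "rx": 0, "ry": 0, "rz": 0, "claw": 1},
    {"dx": 0, "dy": 0, "dz": 0.1, "rx": 0, "ry": 0, "rz": 0, "claw": 1},
    {"dx": 0, "dy": 0, "dz": 0.08, "rx": 0, "ry": 0, "rz": 0, "claw": 1},
    {"dx": 0, "dy": 0, "dz": 0.04, "rx": 0, "ry": 0, "rz": 0, "claw": 1},
    {"dx": 0, "dy": 0, "dz": 0.03, "rx": 0, "ry": 0, "rz": 0, "claw": 1},
    {"dx": 0, "dy": 0, "dz": 0, "rx": 0, "ry": 0, "rz": 0, "claw": 1},
  ],
)

```text
time_s: 24.55
ee_pos: [0.5491, 0.1088, 0.0906]
eef_rot: [3.141, -0.0, 1.203]
force: [-0.3, -0.4, -0.6]
grip_width: 0.0194
grip_force: 40.0
```

Request:
step_arm(
  plan=[
    {"dx": 0, "dy": 0, "dz": 0, "rx": 0, "ry": 0, "rz": 0, "claw": 1},
    {"dx": 0, "dy": 0, "dz": 0, "rx": 0, "ry": 0, "rz": 0, "claw": 1},
    {"dx": 0, "dy": 0, "dz": 0, "rx": 0, "ry": 0, "rz": 0, "claw": 1},
    {"dx": 0, "dy": 0, "dz": 0, "rx": 0, "ry": 0, "rz": 0, "claw": 1},
    {"dx": 0, "dy": 0, "dz": 0, "rx": 0, "ry": 0, "rz": 0, "claw": 1},
    {"dx": 0, "dy": 0, "dz": 0, "rx": 0, "ry": 0, "rz": 0, "claw": 1},
  ],
)

```text
time_s: 25.15
ee_pos: [0.549, 0.1087, 0.0906]
eef_rot: [3.142, -0.0, 1.203]
force: [-0.2, 1.1, -0.8]
grip_width: 0.0194
grip_force: 40.0
```

```bash
python3 - <<'E'
from h import *
T,o=pose(); print(o['force'],o['grip_width'],o['joint_vel'].round(4)); c=shot('wrist'); save(c,'final'); mag(c,T,0,-.0185)
t=np.array([.5757,.1784])-T[:2,:2]@np.array([.0757,-.0002]); go([*t,.0905],1.204)
cv2.imwrite('pics/finalc.png',c['img'][0:400,120:520,::-1])
E
```

```text
[-0.23837706  1.09377296 -0.82873187] 0.019414240103712215 [-0.0005  0.0002  0.0011  0.0009 -0.001  -0.0003]
handle n 5926 centre mm [-16.6  -0.8] angle -0.003 x range -73.4 30.0
ring n 11168 centre mm [75.9 -0.9] rad 38.6 x 0.036003483053136554 0.11810136809257199 y -0.043150310427544136 0.04179306434270863
plane ring [ 0.0038 -0.001  -0.0177]
tcp [0.549  0.1088 0.0906] rpy [ 3.1415 -0.      1.2031] t 25.2 shift(units) [-0.011  0.     0.001]
turn(units) [ 0.     -0.     -0.0005]
```

View pics/finalc.png

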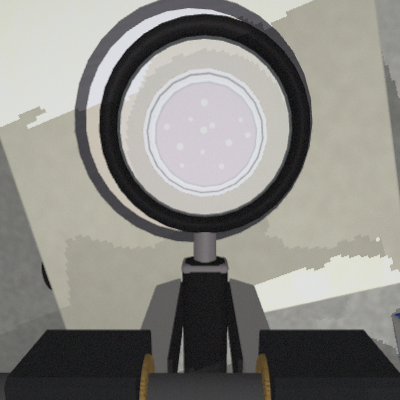

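The picture shows the lidded dish inside the lens ring: dish at (204,131), ring centred at (205,124), and the difference is parallax. The lens is within about 1 mm of the dish axis, level to 0.004 rad, about 20 mm above the lid and still, so I'm handing in.

```bash
python3 -c "
from station import hand_in
print(hand_in())"
```

```text
the job is handed in; nothing more can be done
None
```

I handed the job in with the lid seated level on the dish and let go, and the magnifier held still over it: lens level, within about 1 mm of the dish axis and about 20 mm above the lid. A top-camera check just before the final descent showed nothing else on the bench had moved. The hand-in returned no verdict.

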